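# Release the safety slide, lift the latch and open the coin case

### The arm

A 6-joint arm with a two-finger parallel gripper is mounted at the origin on a cart in front of the work surface, level with it; the furniture and walls round the work are solid. World frame = base frame: x ahead of the robot, y to its left, z up, the work surface at z = 0. Lengths are in m, angles in rad, forces in N, time in s.
With the tool pointing down it reaches from about 0.375 to 0.9 m from the base axis. Payload 3.1 kg.
Tool frame: the origin (TCP) lies at the very end of the fingers, on their centre line; the grasp point (between the pads) lies 19 mm behind it; z points along the fingers, y is the line along which they close (so a half turn about z gives the same grasp; the last joint's range is limited). The gripper opens to 87 mm and grips with 3 to 60 N. Pads are 19 mm wide; open, the fingers measure 117 mm over their backs; the gripper's body (75 mm by 190 mm) begins 51 mm behind the grasp point.
Start: joints at [-1.492, 0.527, 1.433, -0, 1.181, -0.178], TCP at [0.159, -0.604, 0.223] pointing down, gripper open.
Joint ranges: [-3.08, 3.08], [-0.75, 2.2], [0.22, 2.44], [-1.43, 4.57], [0, 2.65], [-2.85, 2.85]. Speed limits (rad/s): [2.79, 2.79, 3.14, 3.14, 3.14, 3.14].

### API

Orientations are given as a unit quaternion [x, y, z, w].
In Python, from rig import status, viewer, robot gives the robot as it stands.
- The arm moves only by the tool arm_command, never from a script. Its arguments are lists of equal length, an entry for each row: "delta_rot": the turn, a rotation vector about the tool's x, y, z in degrees, a list of three; "delta_pos": the shift along the tool's x, y, z in m, a list of three; "gripper": the closure, from -1 (fully open) to 1 (shut). In form: {"delta_rot": [[rx, ry, rz], ...], "delta_pos": [[dx, dy, dz], ...], "gripper": [gripper, ...]}. A call has 1 to 12 rows; each row is the pose to reach, as a shift and turn from the pose commanded when the call began, along the tool's axes at that moment; what a row does not reach only later rows make up. A row lasts 1/12 s, in which the tool goes at most 41.7 mm and 7.16 degrees, less where a joint would pass 70% of its speed; a pose out of reach is approached as far as the arm can. A call with a gripper value outside its range is refused whole. The fingers move at their own pace and stop on an object; "grip_force" is the grip in N (left out, the last holds). Time passes only in rows, so rows that repeat a pose let the fingers close. It gives the time, the measured TCP pose, the force, the opening and the grip force at its end, in the units of the state.
- status.get_obs(): the state, without advancing time (a new reading comes with each control period).
- viewer.camera(name): name is "side" or "top"; returns a dict with "pixels" (400x640x3 uint8, blue, green, red), "fx", "fy", "cx", "cy" (pixels), "k1" (the pictures are not rectified: a ray, as slopes to the right and down, at radius r is drawn at 1 + k1 r^2 times it, then the intrinsics apply), "pose" (4x4, takes a point from camera to world coordinates). Camera axes: x right, y down, z forward; pixel columns grow to the right and rows downward; lengths in m; the calibration is good to about 2 mm. A picture is of the moment at which its call begins. There is no depth.
- robot.hand_in(): hands the job in; it is judged then, once.
The state is a dict: "time": time; "q": joint angles; "joint_velocities": joint speeds; "joint_torque": joint torques, N m; "position": TCP position; "tool_rot": TCP orientation; "ft_force": force on the tool from outside, world axes, zero at the start; "moment": the same for the moment, N m; "grip_width": finger opening in m; "grip_force": force on a finger pad.
Only numpy, scipy, OpenCV 4.12 (cv2) and the standard library are available. Lean on these libraries where they do the work, as an engineer would, in place of code of your own. Each camera call takes 0.05 s, during which the arm holds its last target. There are 200 camera calls.

### The job

Open the small black coin case so that the coins in it can be reached. Its latch is locked by an orange safety button: press the button down gently and, keeping it down, slide it away from the latch handle as far as it goes and let it spring up there. Then lift the latch handle, raise the lid until it stands open by more than 60 degrees, and let go; never force the button or a latch that is still locked, and leave the things round the case where they are.

Things in the scene. Friction and masses are not known exactly. Their poses are not given: they have to be found in the camera images.
- coin_case: Black coin case, bright metal edges, too heavy to move; 120 (x) x 180 (y) x 58 mm high when shut. Origin: centre of its underside; x from its front (latch side, towards the robot) to its hinges, y to the left seen from the front. Case frame numbers below are mm in this frame, lid shut. Lid top at z = 58; latch housing on it at x -58 to 2, y -38 to 78, its rails up to z = 72.
- safety_thumb (a point): Centre of the flat ribbed top of the orange safety button at its rest height, 28 (x) x 24 (y) mm; case frame (-36, 40, 79) when locked. It moves with the slide, not with the pressing. The button sits in a black slide that runs along the case's y only while the button is fully down: partly down, a catch inside blocks it. Finger friction on the top carries it along.
- safety_slide (a joint): Travel of the safety slide along the case's +y, in m: 0 locked (steel tongue over the latch handle), 0.014 released (stop at 0.0145), where the let-go button springs up and holds it. Drag 1 to 2 N. Button: 5 N at first touch, 9.3 N at 3.7 mm (catch free), hard stop at 4 mm, where force shoots up; keep under 25 N. Heights are measured too coarsely to press by position: go by force.
- handle_grip (a point): Centre of the grip at the free end of the latch handle: a ribbed black sleeve, 16 mm across and 36 mm long along the case's y, that turns freely on its pin (pinched by its two flat ends it stays still in the fingers while the handle turns), at case frame (-82, 0, 66) when flat: 22 mm in front of the case, nothing under it but the desk.
- handle_pivot (a point): Pivot of the latch handle on the lid, case frame (-10, 0, 66); its axis is the case's y. The grip is 72 mm from it.
- latch_handle (a joint): Angle of the latch handle in rad: 0 flat on the lid, grip towards the front; grows as the grip is lifted up and back, stop at 1.35. A light spring brings it back flat when let go. It draws a bolt: the lid is free from about 0.8 rad. While the safety is locked it moves only about 0.05 rad.
- lid_hinge (a point): Middle of the lid's hinge line at the back of the case, case frame (60, 0, 37), axis along the case's y.
- case_lid (a joint): Opening of the lid in rad, 0 shut, stop at 1.75. A stiff hinge: it stays where it is left. It takes about 3 N at the latch handle to raise it.
- laptop: Obstacle, does not move: open laptop on a paper ream, left of the case; the upper edge of its screen is 0.30 m above the desk. Origin: centre of the laptop's underside, 0.05 m above the desk.
- desk_lamp: Obstacle: desk lamp behind the case, foot 45 mm high; its head and arms hang over the desk behind the case more than 0.6 m up. Origin: a point on the desk about 0.13 m in front of the foot's centre.
- calliper_centre (a point): Bystander: steel vernier calliper, 68 x 205 x 12 mm; its centre, half-way up.
- blower_centre (a point): Bystander: black rubber dust blower, 53 mm across, 107 mm high, standing; its centre, half-way up.
- dust_brush_centre (a point): Bystander: dusting brush with a wooden handle, 15 x 146 x 14 mm; its centre, half-way up.
- loupe_centre (a point): Bystander: folding loupe, 37 x 26 x 23 mm; its centre, half-way up.
- flip_stack_centre (a point): Bystander: stack of white card coin holders, 53 x 53 x 10 mm; its centre, half-way up.
- loose_capsule_centre (a point): Bystander: clear coin capsule, 40 mm across, 7 mm high; its centre, half-way up.

How it is judged:
On the way, in this order (a step that is already met when the one before it is completed fails the run):
1. the safety slide is pushed fully across into its released notch (13 mm or more) and let go (value of joint safety_slide above 0.013 m and contact force between the fingers and safety_slide below 0.3 N), for 0.2 s.
2. the latch handle is lifted past 0.9 rad (value of joint latch_handle above 0.9 rad), for 0.1 s.
At the end, for the whole second after the job is handed in: The lid stands open by at least 1.05 rad (60 degrees) and is at rest, the safety slide still in its released place (value of joint case_lid above 1.05 rad and velocity of joint case_lid between -0.05 and 0.05 rad/s and value of joint safety_slide above 0.013 m); the robot touches nothing.
It fails at once if the safety button is pressed or pushed with more than 25 N (contact force between the fingers and safety_slide above 25 N).
It fails at once if the latch handle is levered with more than 40 N against the locked safety tongue (contact force between latch_handle and safety_slide above 40 N).
It fails at once if one of the things lying round the case is moved by more than 15 mm (distance of any of calliper_centre, blower_centre, dust_brush_centre, loupe_centre, flip_stack_centre, loose_capsule_centre from where it was at the start of the episode above 0.015 m).
It also fails if it takes over 64 s, if anything falls off the work surface, if the arm or the gripper's body presses on something with over 40 N, if the wrist force passes 120 N, or if a joint passes its speed limit or range.

## Working session

There is one attempt and no reset: what is moved stays moved. The work goes in short steps, Python scripts to look and compute and a tool call to move; the robot and the scene stay as the last step left them, time stands still between calls to the robot, and variables do not carry over. Pictures are saved under pics/ and viewed, at most 10 in all, crops included, and the job is handed in when it is done.

Besides the shell and the picture viewer there is one more tool, called after "Emit:" by a JSON object that holds its "name" and its "arguments". arm_command: Moves the arm, as the interface text tells. Its arguments: {"type":"object","properties":{"delta_rot":{"type":"array","items":{"type":"array","items":{"type":"number"}}},"delta_pos":{"type":"array","items":{"type":"array","items":{"type":"number"}}},"gripper":{"type":"array","items":{"type":"number"}},"grip_force":{"type":"number"}},"required":["delta_rot","delta_pos","gripper"]}

```bash
mkdir -p pics
cat > h.py <<'E'
import numpy as np, cv2, json
def snap(v,n,f):
    c=v.camera(n); cv2.imwrite(f'pics/{f}.png',c['pixels'])
    np.savez(f'pics/{f}.npz',**{k:np.asarray(c[k]) for k in c}); return c
def load(f): return dict(np.load(f'pics/{f}.npz'))
def ray(c,u,v):
    K=np.array([[c['fx'],0,c['cx']],[0,c['fy'],c['cy']],[0,0,1.]]);
    x,y=cv2.undistortPoints(np.array([[[u,v]]],float),K,np.array([c['k1'],0,0,0,0.]).astype(float))[0,0]
    P=c['pose']; d=P[:3,:3]@[x,y,1]; return P[:3,3],d/np.linalg.norm(d)
def onz(c,u,v,z):
    o,d=ray(c,u,v); return o+d*(z-o[2])/d[2]
def tri(c1,p1,c2,p2):
    o1,d1=ray(c1,*p1);o2,d2=ray(c2,*p2)
    s=np.linalg.lstsq(np.c_[d1,-d2],o2-o1,rcond=None)[0]
    a=o1+s[0]*d1;b=o2+s[1]*d2; return (a+b)/2,np.linalg.norm(a-b)
E
python3 - <<'E'
from h import *
from rig import status,viewer,robot
for n in('side','top'):
    c=snap(viewer,n,n+'0'); print(n,c['fx'],c['k1'],np.round(c['pose'],3).tolist())
print(status.get_obs())
E
```

```text
side 462.3130758817293 0.024233956072394404 [[-0.482, 0.604, -0.635, 1.314], [0.876, 0.324, -0.357, 0.442], [-0.009, -0.728, -0.685, 0.915], [0.0, 0.0, 0.0, 1.0]]
top 439.81778414241006 -0.010620750618213113 [[0.002, -0.982, 0.186, 0.295], [-1.0, -0.001, 0.004, -0.001], [-0.004, -0.186, -0.982, 1.189], [0.0, 0.0, 0.0, 1.0]]
{'time': 0.1, 'q': array([-1.49251959e+00,  5.28372245e-01,  1.43378280e+00, -5.03899468e-05,
        1.18141567e+00, -1.78494084e-01]), 'joint_velocities': array([-0.0003955 , -0.0011724 , -0.00359111, -0.00147319,  0.00018004,
       -0.00184772]), 'joint_torque': array([-4.76105961e-04, -4.40984094e+01, -1.77150249e+01,  6.35548937e-02,
        5.34155779e-02, -4.63462220e-05]), 'position': array([ 0.15868884, -0.60382452,  0.22166734]), 'tool_rot': array([ 9.91768194e-01,  1.28042457e-01,  2.62681062e-05, -9.88958303e-04]), 'ft_force': array([-0.09238567, -0.29022471,  0.46834851]), 'moment': array([-0.01739221,  0.02194415,  0.00715874]), 'grip_force': 0.0, 'grip_width': 0.08719490746906246}
```

View pics/top0.png

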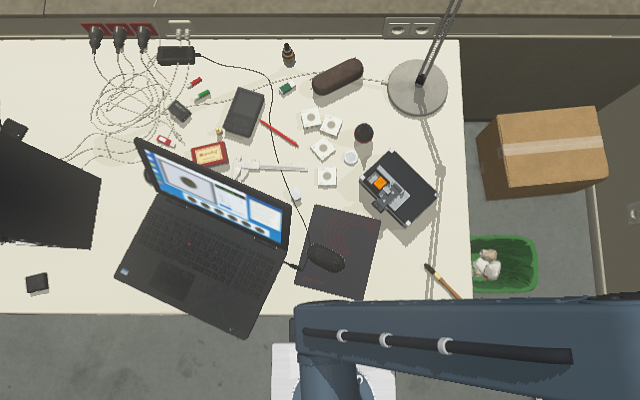

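View pics/side0.png

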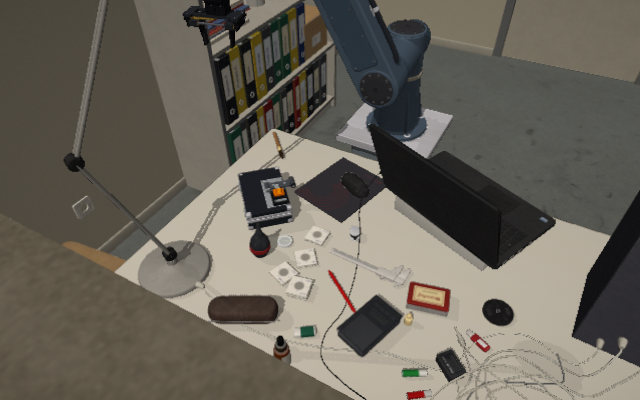

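The top view shows the case around (398,187), with the orange button near (379,183) and the grip near (378,206). In the side view they are around (265,197), (279,192) and (288,182). The blower stands behind and to the left of the case. I'll zoom in on both and mask the orange.

Run:
```python
from h import *
ims=[]
cs=[load('top0'),load('side0')]; pp=[]
for c,(x0,y0) in zip(cs,[(350,140),(230,155)]):
    p=c['pixels']; h=cv2.cvtColor(p,cv2.COLOR_BGR2HSV)
    m=cv2.inRange(h,(5,170,120),(22,255,255)); m2=np.zeros_like(m); m2[y0:y0+75,x0:x0+95]=m[y0:y0+75,x0:x0+95]
    ys,xs=np.nonzero(m2); print(len(xs),xs.mean(),ys.mean(),xs.min(),xs.max(),ys.min(),ys.max()); pp.append((xs.mean(),ys.mean()))
    ims.append(cv2.resize(p[y0:y0+95,x0:x0+100],None,fx=4,fy=5.,interpolation=cv2.INTER_CUBIC))
cv2.imwrite('pics/z0.png',np.hstack(ims))
print(tri(cs[0],pp[0],cs[1],pp[1]))
```

```text
100 379.81 182.57 374 386 176 189
75 278.02666666666664 191.56 273 283 188 195
(array([ 0.56026097, -0.11999475,  0.07344514]), np.float64(0.00432611749392534))
```

View pics/z0.png

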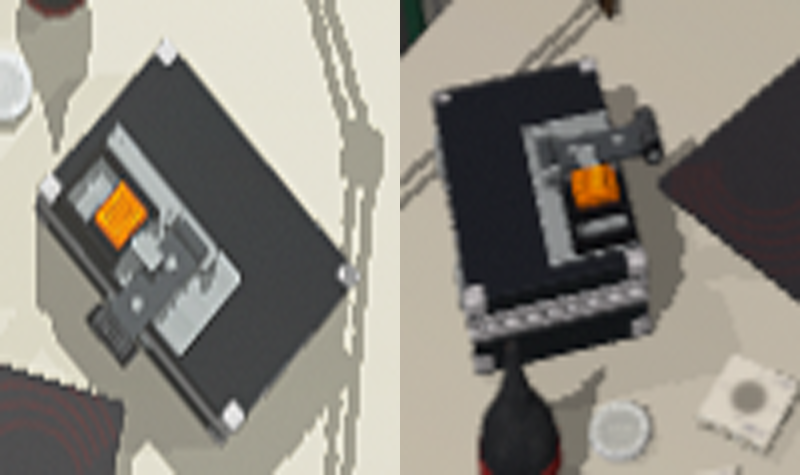

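The crop shows the four lid corners clearly. In the top view the front edge faces lower-left, with the button at (122,215) in the crop and the grip at (112,330). Next I'll fit the case pose.

Run:
```python
from h import *
t=load('top0');s=load('side0')
T=lambda u,v:(350+u/4-.4,140+v/5-.4)
S=lambda u,v:(230+(u-400)/4-.4,155+v/5-.4)
tc=[T(166,50),T(48,188),T(232,414),T(347,274)]  # BL FL FR BR
W=np.array([onz(t,*p,.058) for p in tc]); print(W.round(4))
for i,j in((0,1),(1,2),(2,3),(3,0)): print(np.linalg.norm(W[i]-W[j]))
c=W.mean(0); y=(W[0]-W[3]+W[1]-W[2])[:2]; a=np.arctan2(-y[0],y[1]); x=(W[0]-W[1]+W[3]-W[2])[:2]
print('centre',c,'yaw',np.degrees(a),np.degrees(np.arctan2(x[1],x[0])))
R=np.array([[np.cos(a),-np.sin(a)],[np.sin(a),np.cos(a)]])
print('btn',c[:2]+R@[-.036,.04],'grip',c[:2]+R@[-.082,0])
# two-view: side corners FR(588?) 
print('grip tri',tri(t,T(112,332),s,S(645,135)))
for n,p,q in (('BR',T(347,274),S(443,97)),('FR',T(232,414),S(588,65)),('FL',T(48,188),S(637,262)),('BL',T(166,50),S(472,295))): print(n,tri(t,p,s,q))
```

```text
[[ 0.6557 -0.1556  0.058 ]
 [ 0.5795 -0.0757  0.058 ]
 [ 0.4589 -0.1937  0.058 ]
 [ 0.5332 -0.2715  0.058 ]]
0.11039191893326661
0.1687925189898134
0.10759158567531944
0.16869470592092672
centre [ 0.55684013 -0.17414628  0.058     ] yaw -46.10342756007035 -46.33281868466432
btn [ 0.56070292 -0.12047059] grip [ 0.49998472 -0.11505768]
grip tri (array([ 0.5003511 , -0.11509734,  0.06515467]), np.float64(0.0018354872975456286))
BR (array([ 0.532262  , -0.26954189,  0.05599566]), np.float64(0.00540817678154118))
FR (array([ 0.45817466, -0.19213339,  0.05608944]), np.float64(0.0042496460978058885))
FL (array([ 0.5799839 , -0.07434826,  0.05269044]), np.float64(0.0038014438608479253))
BL (array([ 0.65555133, -0.15453888,  0.05618415]), np.float64(0.002903400080006952))
```

Emit:
{"name": "arm_command", "arguments": {"delta_rot": [[0,0,-60],[0,0,-60],[0,0,-60],[0,0,-60],[0,0,-60],[0,0,-60],[0,0,-60],[0,0,-60],[0,0,-60],[0,0,-60],[0,0,-60],[0,0,-60]], "delta_pos": [[0.02,-0.015,0],[0.05,-0.035,0],[0.08,-0.055,0],[0.11,-0.08,0],[0.14,-0.1,0],[0.17,-0.12,0],[0.2,-0.145,0],[0.23,-0.165,0],[0.256,-0.183,0],[0.256,-0.183,0],[0.256,-0.183,0],[0.256,-0.183,0]], "gripper": [1,1,1,1,1,1,1,1,1,1,1,1], "grip_force": 5}}

```text
time: 1.1
position: [0.3598, -0.3628, 0.2225]
tool_rot: [0.795, 0.607, -0.0, 0.0]
ft_force: [0.6, 0.1, -0.4]
grip_width: 0.0148
grip_force: 0.0
```

```bash
cat > d.py <<'E'
import sys,numpy as np
from scipy.spatial.transform import Rotation as Ro
from rig import status
C=np.array([.5568,-.1741,0]);A=np.radians(-46.2)
Rc=Ro.from_euler('z',A)
def tgt(p): return C+Rc.apply(np.array(p)/1000)
def goal_rot(): # tool z down, tool y = case y
    y=Rc.apply([0,1,0]);z=np.array([0,0,-1.]);return Ro.from_matrix(np.c_[np.cross(y,z),y,z])
def delta(p):
    o=status.get_obs();R=Ro.from_quat(o['tool_rot'])
    return R.inv().apply(tgt(p)-o['position']),np.degrees((R.inv()*goal_rot()).as_rotvec())
if __name__=='__main__':
    o=status.get_obs();print('t',o['time'],'case',(Rc.inv().apply(o['position']-C)*1000).round(1),'F',o['ft_force'].round(2),'q',o['q'].round(2),'w',o['grip_width'])
    if len(sys.argv)>1:
        a,b=delta([float(v) for v in sys.argv[1:4]]);print(a.round(4),b.round(2))
E
python3 d.py -36 40 150
```

```text
t 1.1 case [-1.000e-01 -2.728e+02  2.225e+02] F [ 0.6   0.06 -0.42] q [-1.01  0.37  1.72 -0.    1.05 -0.74] w 0.014837473547927795
[0.2868 0.13   0.0723] [-3.000e-02  3.000e-02 -5.908e+01]
```

Emit:
{"name": "arm_command", "arguments": {"delta_rot": [[0,0,-6],[0,0,-12],[0,0,-18],[0,0,-24],[0,0,-30],[0,0,-36],[0,0,-42],[0,0,-48],[0,0,-54],[0,0,-59.1],[0,0,-59.1],[0,0,-59.1]], "delta_pos": [[0.03,0.013,0.01],[0.06,0.027,0.02],[0.09,0.04,0.025],[0.12,0.055,0.03],[0.15,0.068,0.04],[0.18,0.082,0.05],[0.21,0.095,0.055],[0.24,0.109,0.06],[0.27,0.122,0.068],[0.2868,0.13,0.0723],[0.2868,0.13,0.0723],[0.2868,0.13,0.0723]], "gripper": [1,1,1,1,1,1,1,1,1,1,1,1]}}

```text
time: 2.1
position: [0.561, -0.1209, 0.1496]
tool_rot: [0.393, 0.92, -0.0, -0.0]
ft_force: [-1.1, -0.3, 0.5]
grip_width: 0.0004
grip_force: 0.0
```

```bash
python3 d.py -36 40 95
python3 - <<'E'
from h import *
from rig import viewer
t=snap(viewer,'top','top1');s=snap(viewer,'side','side1')
a=cv2.resize(t['pixels'][130:230,340:440],None,fx=4,fy=4,interpolation=2)
b=cv2.resize(s['pixels'][120:220,220:320],None,fx=4,fy=4,interpolation=2)
cv2.imwrite('pics/z1.png',np.hstack([a,b]))
E
```

```text
t 2.1 case [-35.5  39.8 149.6] F [-1.13 -0.3   0.47] q [-0.41  0.55  1.63 -0.    0.96 -1.17] w 0.0003795420450445708
[0.0005 0.0002 0.0546] [-0.05 -0.03 -0.06]
```

View pics/z1.png

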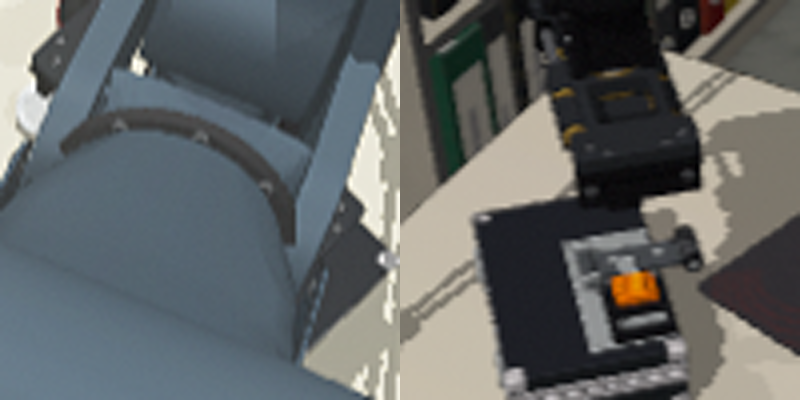

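The fingers hang over the button with nothing in between: fingertip at about (640,200) in the crop, button at (635,290). I'll go down close to it.

Emit:
{"name": "arm_command", "arguments": {"delta_rot": [[0,0,0],[0,0,0],[0,0,0],[0,0,0],[0,0,0],[0,0,0],[0,0,0],[0,0,0]], "delta_pos": [[0,0,0.012],[0,0,0.026],[0,0,0.04],[0,0,0.052],[0,0,0.06],[0,0,0.0656],[0,0,0.0656],[0,0,0.0656]], "gripper": [1,1,1,1,1,1,1,1]}}

```text
time: 2.87
position: [0.5609, -0.1208, 0.0849]
tool_rot: [0.393, 0.92, -0.0, 0.0]
ft_force: [0.9, 0.5, 0.6]
grip_width: 0.0006
grip_force: 0.0
```

```bash
python3 d.py -36 40 79
```

```text
t 2.8667 case [-35.7  39.8  84.9] F [0.94 0.48 0.65] q [-0.41  0.65  1.68 -0.    0.81 -1.17] w 0.000558399646887547
[0.0003 0.0002 0.0059] [ 0.    0.01 -0.06]
```

Emit:
{"name": "arm_command", "arguments": {"delta_rot": [[0,0,0],[0,0,0],[0,0,0],[0,0,0],[0,0,0],[0,0,0],[0,0,0],[0,0,0]], "delta_pos": [[0,0,0.001],[0,0,0.002],[0,0,0.003],[0,0,0.004],[0,0,0.005],[0,0,0.005],[0,0,0.005],[0,0,0.005]], "gripper": [1,1,1,1,1,1,1,1]}}

```text
time: 3.53
position: [0.5609, -0.12, 0.0796]
tool_rot: [0.392, 0.92, -0.0, -0.0]
ft_force: [-0.3, -0.5, 0.1]
grip_width: 0.0007
grip_force: 0.0
```

Emit:
{"name": "arm_command", "arguments": {"delta_rot": [[0,0,0],[0,0,0],[0,0,0],[0,0,0],[0,0,0]], "delta_pos": [[0,0,0.0005],[0,0,0.001],[0,0,0.0015],[0,0,0.0015],[0,0,0.0015]], "gripper": [1,1,1,1,1]}}

```text
time: 3.95
position: [0.5611, -0.1201, 0.0788]
tool_rot: [0.392, 0.92, 0.0, 0.0]
ft_force: [-1.4, 1.2, 5.1]
grip_width: 0.0006
grip_force: 2.7
```

Emit:
{"name": "arm_command", "arguments": {"delta_rot": [[0,0,0],[0,0,0],[0,0,0],[0,0,0],[0,0,0],[0,0,0]], "delta_pos": [[0,0,0.0005],[0,0,0.001],[0,0,0.0015],[0,0,0.002],[0,0,0.002],[0,0,0.002]], "gripper": [1,1,1,1,1,1]}}

```text
time: 4.45
position: [0.5611, -0.1201, 0.0771]
tool_rot: [0.392, 0.92, 0.0, 0.0]
ft_force: [-0.8, 0.5, 6.8]
grip_width: 0.0005
grip_force: 3.7
```

Emit:
{"name": "arm_command", "arguments": {"delta_rot": [[0,0,0],[0,0,0],[0,0,0],[0,0,0],[0,0,0],[0,0,0]], "delta_pos": [[0,0,0.0005],[0,0,0.001],[0,0,0.0015],[0,0,0.0015],[0,0,0.0015],[0,0,0.0015]], "gripper": [1,1,1,1,1,1]}}

```text
time: 4.95
position: [0.5611, -0.1201, 0.0759]
tool_rot: [0.392, 0.92, 0.0, 0.0]
ft_force: [-1.2, 0.3, 8.4]
grip_width: 0.0008
grip_force: 4.4
```

Emit:
{"name": "arm_command", "arguments": {"delta_rot": [[0,0,0],[0,0,0],[0,0,0],[0,0,0],[0,0,0]], "delta_pos": [[0,0,0.0004],[0,0,0.0008],[0,0,0.0012],[0,0,0.0012],[0,0,0.0012]], "gripper": [1,1,1,1,1]}}

```text
time: 5.37
position: [0.5611, -0.1201, 0.0752]
tool_rot: [0.392, 0.92, -0.0, 0.0]
ft_force: [-2.8, 1.5, 12.9]
grip_width: 0.0001
grip_force: 6.1
```

Emit:
{"name": "arm_command", "arguments": {"delta_rot": [[0,0,0],[0,0,0],[0,0,0],[0,0,0],[0,0,0],[0,0,0]], "delta_pos": [[0,0.001,0.0001],[0,0.002,0.0001],[0,0.003,0.0001],[0,0.004,0.0001],[0,0.005,0.0001],[0,0.006,0.0001]], "gripper": [1,1,1,1,1,1]}}

```text
time: 5.87
position: [0.5655, -0.1159, 0.0752]
tool_rot: [0.392, 0.92, -0.0, 0.0]
ft_force: [-2.9, 0.5, 13.2]
grip_width: 0.0006
grip_force: 6.3
```

```bash
python3 d.py -36 55 75
python3 - <<'E'
from h import *
from rig import viewer
from d import Rc,C
for f in('side1',None):
    s=snap(viewer,'side','side2') if f is None else load(f)
    m=cv2.inRange(cv2.cvtColor(s['pixels'],cv2.COLOR_BGR2HSV),(5,170,120),(22,255,255))[155:230,230:325]
    y,x=np.nonzero(m); p=onz(s,x.mean()+230,y.mean()+155,.075); print(len(x),(Rc.inv().apply(p-C)*1000).round(1))
E
```

```text
t 5.8667 case [-36.   46.5  75.2] F [-2.85  0.53 13.24] q [-0.4   0.67  1.67 -0.    0.8  -1.16] w 0.0005715285581480748
[0.     0.0085 0.0002] [0.02 0.05 0.02]
75 [-38.4  42.8  75. ]
20 [-33.6  36.8  75. ]
```

Emit:
{"name": "arm_command", "arguments": {"delta_rot": [[0,0,0],[0,0,0],[0,0,0],[0,0,0],[0,0,0],[0,0,0],[0,0,0],[0,0,0],[0,0,0],[0,0,0],[0,0,0]], "delta_pos": [[0,0.001,0],[0,0.002,0],[0,0.003,0],[0,0.004,0],[0,0.005,0],[0,0.006,0],[0,0.007,0],[0,0.008,0],[0,0.0085,0],[0,0.009,0],[0,0.009,0]], "gripper": [1,1,1,1,1,1,1,1,1,1,1]}}

```text
time: 6.83
position: [0.5716, -0.11, 0.0752]
tool_rot: [0.392, 0.92, -0.0, 0.0]
ft_force: [-3.7, -0.4, 13.3]
grip_width: 0.0003
grip_force: 6.4
```

```bash
python3 d.py -36 55 75
```

```text
t 6.8333 case [-36.   55.1  75.2] F [-3.66 -0.44 13.29] q [-0.38  0.67  1.66 -0.    0.81 -1.15] w 0.00033139212868813406
[-0.     -0.0001  0.0002] [-0.03  0.04  0.05]
```

Emit:
{"name": "arm_command", "arguments": {"delta_rot": [[0,0,0],[0,0,0],[0,0,0]], "delta_pos": [[0,0.0005,0],[0,0.001,0],[0,0.001,0]], "gripper": [1,1,1]}}

```text
time: 7.08
position: [0.5717, -0.1099, 0.0752]
tool_rot: [0.392, 0.92, -0.001, -0.0]
ft_force: [-5.1, -2.1, 13.8]
grip_width: 0.0002
grip_force: 6.7
```

```bash
python3 d.py
```

```text
t 7.0833 case [-36.   55.2  75.2] F [-5.08 -2.12 13.76] q [-0.38  0.67  1.66 -0.    0.81 -1.14] w 0.00024548595508225117
```

The slide is at its stop: side force has risen to 5 N with no more travel. I'll ease off and lift.

Emit:
{"name": "arm_command", "arguments": {"delta_rot": [[0,0,0],[0,0,0],[0,0,0],[0,0,0],[0,0,0],[0,0,0],[0,0,0],[0,0,0],[0,0,0],[0,0,0],[0,0,0]], "delta_pos": [[0,-0.0007,0],[0,-0.0007,-0.001],[0,-0.0007,-0.002],[0,-0.0007,-0.003],[0,-0.0007,-0.004],[0,-0.0007,-0.006],[0,-0.0007,-0.012],[0,-0.0007,-0.025],[0,-0.0007,-0.04],[0,-0.0007,-0.055],[0,-0.0007,-0.055]], "gripper": [1,1,1,1,1,1,1,1,1,1,1]}}

```text
time: 8.0
position: [0.574, -0.1101, 0.131]
tool_rot: [0.392, 0.92, 0.0, 0.003]
ft_force: [1.1, -0.1, 0.4]
grip_width: 0.0005
grip_force: 0.0
```

```bash
python3 d.py -82 0 130
python3 - <<'E'
from h import *
from rig import viewer
from d import Rc,C
for f in('side1',None):
    s=snap(viewer,'side','side3') if f is None else load(f)
    m=cv2.inRange(cv2.cvtColor(s['pixels'],cv2.COLOR_BGR2HSV),(5,170,120),(22,255,255))[155:230,230:325]
    y,x=np.nonzero(m); p=onz(s,x.mean()+230,y.mean()+155,.075); print(len(x),(Rc.inv().apply(p-C)*1000).round(1))
cv2.imwrite('pics/z3.png',cv2.resize(s['pixels'][120:220,220:320],None,fx=5,fy=5,interpolation=2))
E
```

```text
t 8.0 case [-34.3  56.7 131. ] F [ 1.1  -0.06  0.37] q [-0.38  0.59  1.62  0.    0.92 -1.15] w 0.000498818357162312
[ 0.0477 -0.0567  0.0006] [0.15 0.3  0.02]
75 [-38.4  42.8  75. ]
80 [-38.2  51.9  75. ]
```

View pics/z3.png

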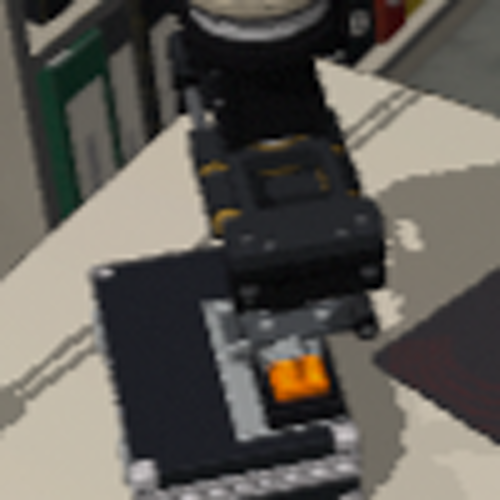

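The picture shows the button further along the housing, at (300,378) in the crop, with the light strip beyond it now covered. The measured shift is smaller than I expected, so I'll check it sub-pixel.

Run:
```python
from h import *
from d import Rc,C
s=load('side1'); P=np.linalg.inv(s['pose'])
def proj(c):
    w=C+Rc.apply(np.array(c)/1000); q=P[:3,:3]@w+P[:3,3]; x,y=q[:2]/q[2]; k=1+s['k1']*(x*x+y*y)
    return np.array([s['fx']*x*k+s['cx'],s['fy']*y*k+s['cy']])
print(proj((-36,40,79)),proj((-36,54,79)),proj((-36,50,79)))
for f in('side0','side1','side3'):
    p=load(f)['pixels'].astype(float)[175:210,262:295]
    w=np.clip(p[...,2]-p[...,0]-50,0,None); Y,X=np.mgrid[175:210,262:295]
    print(f,(w*X).sum()/w.sum(),(w*Y).sum()/w.sum(),w.sum(), (w.sum(1)>150).nonzero()[0]+175, w.sum(1).astype(int)[8:26])
```

```text
[276.84795141 189.95825312] [277.83884157 193.31495537] [277.55414285 192.35048036]
side0 277.96292452830187 191.55754716981133 10600.0 [188 189 190 191 192 193 194 195] [   0    0    0    0    0  599 1442 1559 1551 1658 1673 1371  702   45
    0    0    0    0]
side1 277.96602818937475 191.56134803035778 11068.0 [188 189 190 191 192 193 194 195] [   0    0    0    0    0  628 1504 1624 1619 1728 1738 1434  742   51
    0    0    0    0]
side3 279.1397418004187 195.03681088625262 11464.0 [191 192 193 194 195 196 197 198 199] [   0    0    0    0    0    0    0    0  385 1132 1481 1687 1771 1919
 1597 1074  418    0]
```

The shift is (1.2, 3.5) px, against (1.0, 3.4) px predicted for 14 mm. The slide is in its released notch, so I'll move over the grip.

Emit:
{"name": "arm_command", "arguments": {"delta_rot": [[0,0,0],[0,0,0],[0,0,0],[0,0,0],[0,0,0],[0,0,0],[0,0,0],[0,0,0]], "delta_pos": [[0.01,-0.012,0],[0.022,-0.027,0],[0.034,-0.042,0],[0.044,-0.054,0],[0.044,-0.054,0],[0.044,-0.054,0],[0.044,-0.054,0],[0.044,-0.054,0]], "gripper": [-0.4,-0.4,-0.4,-0.4,-0.4,-0.4,-0.4,-0.4]}}

```text
time: 8.72
position: [0.504, -0.1154, 0.1282]
tool_rot: [0.392, 0.92, 0.0, 0.001]
ft_force: [-0.4, 0.8, -0.4]
grip_width: 0.046
grip_force: 0.0
```

```bash
python3 d.py -82 0 47
```

```text
t 8.7167 case [-78.9   2.5 128.2] F [-0.35  0.78 -0.35] q [-0.44  0.52  1.79  0.    0.82 -1.21] w 0.046037595529835586
[ 0.0032 -0.0025  0.0812] [0.04 0.08 0.03]
```

Emit:
{"name": "arm_command", "arguments": {"delta_rot": [[0,0,0],[0,0,0],[0,0,0],[0,0,0],[0,0,0],[0,0,0]], "delta_pos": [[0.002,-0.0015,0.005],[0.003,-0.002,0.01],[0.003,-0.002,0.015],[0.003,-0.002,0.015],[0.003,-0.002,0.015],[0.003,-0.002,0.015]], "gripper": [-0.4,-0.4,-0.4,-0.4,-0.4,-0.4]}}

```text
time: 9.22
position: [0.4991, -0.1144, 0.1132]
tool_rot: [0.392, 0.92, 0.0, -0.0]
ft_force: [-0.8, 0.0, 0.3]
grip_width: 0.061
grip_force: 0.0
```

```bash
python3 d.py -82 0 47
python3 - <<'E'
from h import *
from rig import viewer
s=snap(viewer,'side','side4')
cv2.imwrite('pics/z4.png',cv2.resize(s['pixels'][110:220,220:330],None,fx=5,fy=5,interpolation=2))
E
```

```text
t 9.2167 case [-83.1  -0.3 113.2] F [-0.75  0.01  0.25] q [-0.44  0.55  1.81  0.    0.78 -1.21] w 0.06099100561807138
[-0.0011  0.0003  0.0662] [-0.   -0.01  0.01]
```

View pics/z4.png

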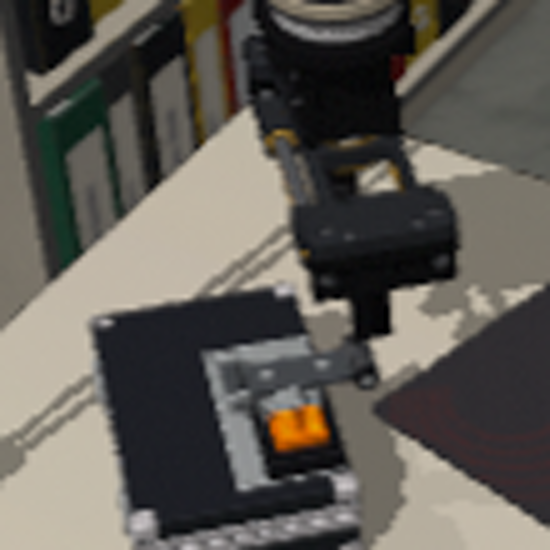

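The fingers straddle the grip: fingertip at (375,320), sleeve at (365,370) in the crop. I'll go down and then close gently.

Emit:
{"name": "arm_command", "arguments": {"delta_rot": [[0,0,0],[0,0,0],[0,0,0],[0,0,0],[0,0,0],[0,0,0],[0,0,0],[0,0,0]], "delta_pos": [[-0.001,0,0.01],[-0.001,0,0.022],[-0.001,0,0.034],[-0.001,0,0.046],[-0.001,0,0.057],[-0.001,0,0.066],[-0.001,0,0.066],[-0.001,0,0.066]], "gripper": [-0.4,-0.4,-0.4,-0.4,-0.4,-0.4,-0.4,-0.4]}}

```text
time: 9.93
position: [0.4994, -0.1149, 0.0468]
tool_rot: [0.392, 0.92, 0.0, -0.001]
ft_force: [-0.5, -0.6, -0.0]
grip_width: 0.0607
grip_force: 0.0
```

Emit:
{"name": "arm_command", "arguments": {"delta_rot": [[0,0,0],[0,0,0],[0,0,0],[0,0,0],[0,0,0],[0,0,0],[0,0,0],[0,0,0],[0,0,0],[0,0,0]], "delta_pos": [[0,0,0],[0,0,0],[0,0,0],[0,0,0],[0,0,0],[0,0,0],[0,0,0],[0,0,0],[0,0,0],[0,0,0]], "gripper": [1,1,1,1,1,1,1,1,1,1], "grip_force": 20}}

```text
time: 10.77
position: [0.5, -0.1151, 0.0475]
tool_rot: [0.392, 0.92, 0.0, 0.0]
ft_force: [0.4, 1.6, 1.1]
grip_width: 0.0357
grip_force: 20.0
```

```bash
python3 d.py -82 0 47
python3 - <<'E'
import numpy as np
def g(th,ph):
    v=np.array([-10-72*np.cos(th)-60,66+72*np.sin(th)-37]);c,s=np.cos(ph),np.sin(ph)
    return np.array([60+c*v[0]+s*v[1],37-s*v[0]+c*v[1]])
g0=g(0,0)
for th in (.1,.2,.3,.4,.5,.6,.7,.8,.9,1.0,1.1): print(th,(g(th,0)-g0).round(1))
for ph in np.arange(.1,1.46,.1): print(round(ph,2),(g(1.1,ph)-g0).round(1),(g(1.1,ph)-g(1.1,0)).round(1))
E
```

```text
t 10.7667 case [-81.9  -0.2  47.5] F [0.43 1.64 1.12] q [-0.44  0.66  1.85  0.    0.63 -1.21] w 0.03567441001631359
[0.0001 0.0002 0.0005] [0.02 0.03 0.01]
0.1 [0.4 7.2]
0.2 [ 1.4 14.3]
0.3 [ 3.2 21.3]
0.4 [ 5.7 28. ]
0.5 [ 8.8 34.5]
0.6 [12.6 40.7]
0.7 [16.9 46.4]
0.8 [21.8 51.6]
0.9 [27.2 56.4]
1.0 [33.1 60.6]
1.1 [39.3 64.2]
0.1 [49.2 74. ] [9.8 9.8]
0.2 [59.9 82.7] [20.6 18.5]
0.3 [71.5 90.3] [32.1 26.2]
0.4 [83.7 96.8] [44.4 32.6]
0.5 [ 96.6 102. ] [57.2 37.8]
0.6 [109.9 105.9] [70.5 41.7]
0.7 [123.5 108.4] [84.2 44.2]
0.8 [137.3 109.6] [98.  45.4]
0.9 [151.2 109.3] [111.8  45.2]
1.0 [164.9 107.7] [125.6  43.6]
1.1 [178.5 104.8] [139.1  40.6]
1.2 [191.6 100.4] [152.3  36.3]
1.3 [204.3  94.8] [165.   30.7]
1.4 [216.4  88. ] [177.   23.8]
```

The grip is held, width 35.7 mm. I'll lift a little first and watch the force.

Emit:
{"name": "arm_command", "arguments": {"delta_rot": [[0,0,0],[0,0,0],[0,0,0],[0,0,0],[0,0,0]], "delta_pos": [[0,0,-0.0035],[-0.0004,0,-0.0072],[-0.0009,0,-0.0108],[-0.0014,0,-0.0143],[-0.0014,0,-0.0143]], "gripper": [1,1,1,1,1]}}

```text
time: 11.18
position: [0.501, -0.1162, 0.0624]
tool_rot: [0.392, 0.92, 0.0, 0.0]
ft_force: [1.3, 0.4, -0.7]
grip_width: 0.0355
grip_force: 20.0
```

Emit:
{"name": "arm_command", "arguments": {"delta_rot": [[0,0,0],[0,0,0],[0,0,0],[0,0,0],[0,0,0],[0,0,0],[0,0,0],[0,0,0],[0,0,0],[0,0,0],[0,0,0],[0,0,0]], "delta_pos": [[-0.0018,0,-0.007],[-0.0043,0,-0.0137],[-0.0074,0,-0.0202],[-0.0112,0,-0.0264],[-0.0155,0,-0.0321],[-0.0204,0,-0.0373],[-0.0258,0,-0.0421],[-0.0317,0,-0.0463],[-0.0379,0,-0.0499],[-0.0379,0,-0.0499],[-0.0379,0,-0.0499],[-0.0379,0,-0.0499]], "gripper": [1,1,1,1,1,1,1,1,1,1,1,1]}}

```text
time: 12.18
position: [0.5265, -0.1429, 0.1116]
tool_rot: [0.392, 0.92, 0.0, -0.0]
ft_force: [1.1, 4.1, 2.0]
grip_width: 0.036
grip_force: 20.0
```

```bash
python3 d.py -42.7 0 111.2
```

```text
t 12.1833 case [-43.4  -0.3 111.6] F [1.15 4.08 2.02] q [-0.47  0.58  1.73  0.    0.83 -1.24] w 0.036005054308976846
[-0.0007  0.0003  0.0004] [ 0.01 -0.06  0.  ]
```

Emit:
{"name": "arm_command", "arguments": {"delta_rot": [[0,0,0],[0,0,0],[0,0,0],[0,0,0],[0,0,0],[0,0,0],[0,0,0],[0,0,0],[0,0,0],[0,0,0]], "delta_pos": [[-0.0048,0,-0.005],[-0.0098,0,-0.0098],[-0.0151,0,-0.0143],[-0.0206,0,-0.0185],[-0.0262,0,-0.0225],[-0.0321,0,-0.0262],[-0.0382,0,-0.0295],[-0.0444,0,-0.0326],[-0.0444,0,-0.0326],[-0.0444,0,-0.0326]], "gripper": [1,1,1,1,1,1,1,1,1,1]}}

```text
time: 13.02
position: [0.5582, -0.1759, 0.145]
tool_rot: [0.392, 0.92, -0.0, 0.001]
ft_force: [1.9, 2.9, 0.6]
grip_width: 0.0357
grip_force: 20.0
```

```bash
python3 d.py 1.7 0 143.8
python3 - <<'E'
from h import *
from rig import viewer
s=snap(viewer,'side','side5')
cv2.imwrite('pics/z5.png',cv2.resize(s['pixels'][80:220,200:340],None,fx=4,fy=4,interpolation=2))
E
```

```text
t 13.0167 case [  2.3  -0.3 145. ] F [1.92 2.92 0.56] q [-0.5   0.57  1.61 -0.    0.96 -1.26] w 0.03568325143176631
[0.0006 0.0003 0.0012] [ 0.02  0.07 -0.  ]
```

View pics/z5.png

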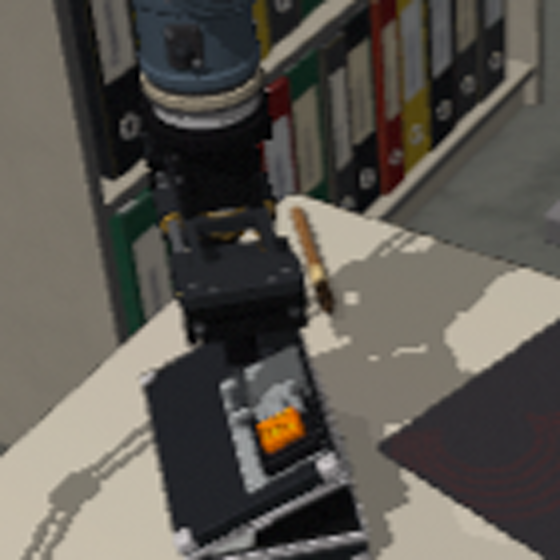

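The lid is opening: its gap shows at (300,530) in the crop, and the hand still has the grip. I'll carry on along the arc.

Emit:
{"name": "arm_command", "arguments": {"delta_rot": [[0,0,0],[0,0,0],[0,0,0],[0,0,0],[0,0,0],[0,0,0],[0,0,0],[0,0,0],[0,0,0],[0,0,0],[0,0,0],[0,0,0]], "delta_pos": [[-0.0063,0,-0.0028],[-0.0128,0,-0.0052],[-0.0194,0,-0.0073],[-0.0261,0,-0.0091],[-0.033,0,-0.0105],[-0.0398,0,-0.0116],[-0.0467,0,-0.0123],[-0.0536,0,-0.0128],[-0.0605,0,-0.0128],[-0.0674,0,-0.0126],[-0.0674,0,-0.0126],[-0.0674,0,-0.0126]], "gripper": [1,1,1,1,1,1,1,1,1,1,1,1]}}

```text
time: 14.07
position: [0.6053, -0.225, 0.1573]
tool_rot: [0.392, 0.92, -0.0, 0.001]
ft_force: [2.0, 3.4, -0.7]
grip_width: 0.0356
grip_force: 20.0
```

```bash
python3 d.py 69.1 0 156.2
```

```text
t 14.0667 case [ 70.3  -0.2 157.3] F [ 2.04  3.36 -0.71] q [-0.53  0.63  1.44 -0.    1.07 -1.29] w 0.03562397938667724
[0.0012 0.0002 0.0011] [ 0.03  0.12 -0.  ]
```

Emit:
{"name": "arm_command", "arguments": {"delta_rot": [[0,0,0],[0,0,0],[0,0,0],[0,0,0],[0,0,0],[0,0,0],[0,0,0],[0,0,0],[0,0,0],[0,0,0],[0,0,0],[0,0,0]], "delta_pos": [[-0.0069,0,0.0006],[-0.0138,0,0.0016],[-0.0206,0,0.0029],[-0.0273,0,0.0046],[-0.034,0,0.0066],[-0.0405,0,0.0089],[-0.0469,0,0.0115],[-0.0532,0,0.0145],[-0.0593,0,0.0178],[-0.0652,0,0.0214],[-0.0652,0,0.0214],[-0.0652,0,0.0214]], "gripper": [1,1,1,1,1,1,1,1,1,1,1,1]}}

```text
time: 15.07
position: [0.6498, -0.2713, 0.1358]
tool_rot: [0.392, 0.92, -0.0, 0.0]
ft_force: [2.1, 4.1, -0.1]
grip_width: 0.0358
grip_force: 20.0
```

```bash
python3 d.py 134.3 0 135
python3 - <<'E'
from h import *
from rig import viewer
s=snap(viewer,'side','side6')
cv2.imwrite('pics/z6.png',cv2.resize(s['pixels'][80:230,180:330],None,fx=4,fy=4,interpolation=2))
E
```

```text
t 15.0667 case [ 1.345e+02 -1.000e-01  1.358e+02] F [ 2.07  4.14 -0.06] q [-0.55  0.73  1.29  0.    1.12 -1.32] w 0.03582156426227821
[0.0002 0.0001 0.0008] [0.02 0.05 0.01]
```

View pics/z6.png

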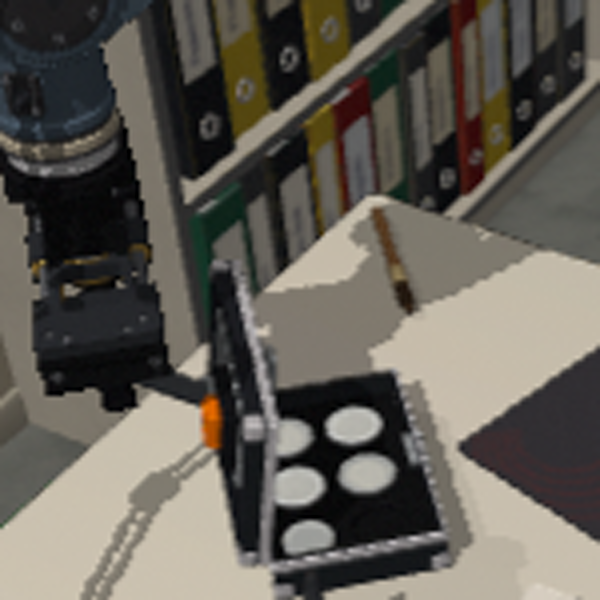

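The lid stands at about 80°: its edge is at (235,270) and the coins are visible at (300-350,430-540). I'll let go and retreat.

Emit:
{"name": "arm_command", "arguments": {"delta_rot": [[0,0,0],[0,0,0],[0,0,0],[0,0,0],[0,0,0],[0,0,0],[0,0,0],[0,0,0],[0,0,0],[0,0,0]], "delta_pos": [[0,0,0],[0,0,0],[0,0,0],[0,0,0],[0,0,0],[0,0,0],[0,0,0],[0,0,0],[0,0,0],[0,0,0]], "gripper": [-0.5,-0.5,-0.5,-0.5,-0.5,-0.5,-0.5,-0.5,-0.5,-0.5]}}

```text
time: 15.95
position: [0.6494, -0.2711, 0.1353]
tool_rot: [0.392, 0.92, -0.0, -0.0]
ft_force: [0.8, 0.1, 0.1]
grip_width: 0.0651
grip_force: 0.0
```

Emit:
{"name": "arm_command", "arguments": {"delta_rot": [[0,0,0],[0,0,0],[0,0,0],[0,0,0],[0,0,0],[0,0,0],[0,0,0],[0,0,0],[0,0,0],[0,0,0],[0,0,0],[0,0,0]], "delta_pos": [[-0.005,0,0],[-0.01,0,0],[-0.015,0,-0.005],[-0.02,0,-0.015],[-0.02,0,-0.03],[-0.02,0,-0.045],[-0.02,0,-0.06],[-0.02,0,-0.075],[-0.02,0,-0.09],[-0.02,0,-0.09],[-0.02,0,-0.09],[-0.02,0,-0.09]], "gripper": [-0.5,-0.5,-0.5,-0.5,-0.5,-0.5,-0.5,-0.5,-0.5,-0.5,-0.5,-0.5]}}

```text
time: 16.95
position: [0.663, -0.2855, 0.2246]
tool_rot: [0.392, 0.92, 0.0, -0.001]
ft_force: [0.1, -0.2, -0.5]
grip_width: 0.065
grip_force: 0.0
```

```bash
python3 d.py
python3 - <<'E'
from h import *
from rig import viewer
s=snap(viewer,'side','side7')
cv2.imwrite('pics/z7.png',cv2.resize(s['pixels'][60:260,160:360],None,fx=3,fy=3,interpolation=2))
E
```

```text
t 16.95 case [153.9  -0.5 224.6] F [ 0.15 -0.19 -0.52] q [-0.56  0.66  1.16  0.    1.32 -1.33] w 0.06499750614676726
```

View pics/z7.png

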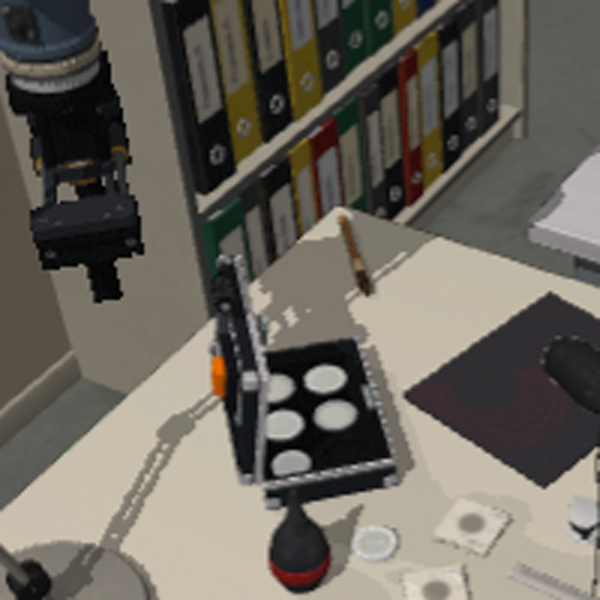

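The lid stands open with its edge at (232,265), the handle has sprung back, the hand is clear and the bystanders are where they were. I'll hand it in.

```bash
python3 -c "
from rig import robot
print(robot.hand_in())"
```

```text
the job is handed in; nothing more can be done
None
```

The coin case is open and handed in: the safety slide is released, the lid stands at about 80°, the arm is clear, and nothing round the case appears to have moved. No verdict came back from the hand-in.

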